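# Stop a wheel bearing at the demagnetiser and then at the dial gauge on a tilting chute

### The job

Grip the red ball knob of the tilting chute and, working only with that knob, roll the bearing in the chute to the yellow pointer of the demagnetiser and keep it still there for 3 seconds, then roll it to the green pointer of the dial gauge and keep it still there for at least 4 seconds. Roll it gently (always under 0.4 m/s), never touch the bearing itself, and leave the tin, the shock absorber and the wrench alone. Finish while still holding the knob, with the bearing at rest at the green pointer: the chute does not stay put if let go.

Things in the scene. Friction and masses are not known exactly. Their poses are not given: they have to be found in the camera images.
- stand: Fixed grey stand of the chute, base plate 110 x 340 x 12 mm. Origin: centre of its underside. z up; y along the chute, away from the knob; x along the hinge, away from the robot. The hinge axis runs along x through its point (0, 0, 90 mm). Position and yaw vary.
- tilt (a joint): Tilt q of the chute (rad), -0.12 to 0.12 between stops; 0 level, positive: knob end down. No spring, friction 0.03 N m, damping 0.3 N m s/rad. Chute 1.1 kg with knob; the knob end is heavier: at the start it rests at 0.12 with the bearing against the stop at the knob end; about 6 N at the knob lifts it.
- chute: The aluminium chute. Origin: on the hinge axis, at its middle; axes as the stand's when level. Straight, almost flat trough, floor halves sloping 4 degrees to a middle crease, the crease 4 mm above the origin, 74 mm wide, side lips to 34 mm above the origin, black rubber end stops to 56 mm above it, their inner faces 218 mm from the hinge either way.
- knob (a point): Red ball knob, 34 mm diameter, fixed to the chute on a 10 mm stalk over a 24 mm wide steel arm, whose top is 42 mm below the ball's centre. Origin: ball centre. In the stand's frame at tilt q: (0, -310 cos q - 52 sin q, 90 - 310 sin q + 52 cos q) mm. Grip it from above, any yaw; it may creep a few mm in the grip.
- bearing: Insert bearing: steel outer race, a sphere 62 mm wide cut to 30 mm, orange seals, inner ring 40 mm wide; axis across the chute; 0.45 kg (0.7 to 1.4 times). Origin: its centre, 35 mm above the hinge axis when level. Acceleration along the stand's +y: -0.71 g sin(q), less rolling drag worth about 0.014 rad of tilt and 0.8 m/s2 per m/s; coasts when level. Travels 187 mm either side of the hinge.
- demag: Demagnetiser: blue housing 55 x 70 x 105 mm, copper coil on top, fixed on the robot's side of the chute, square to the stand. Its yellow pointer, 8 mm wide, 153 mm above the bench, points along its +x to the chute. Origin: centre of its underside; the pointer is at its y = 0 (y parallel to the stand's y), where the bearing's centre must be. 60 to 140 mm from the hinge, on either half.
- gauge: Dial gauge: round base 64 mm wide, steel post, white dial, about 190 mm high, fixed on the robot's side of the chute on the other half, square to the stand. Its green pointer, 8 mm wide, 153 mm above the bench, points along its +x to the chute. Origin: centre of its underside; the pointer is at its y = 0 (y parallel to the stand's y), where the bearing's centre must be.
- grease_tin: Bystander: loose grease tin, 70 mm diameter, 75 mm high, origin at the centre of its underside.
- shock: Bystander: loose shock absorber with white spring lying on the bench, 280 mm long, 40 mm thick, origin at its middle.
- wrench: Bystander: loose steel wrench, 200 mm long, lying on the bench.
Mind the look-alikes: they are no part of the job. Leave any purple look-alike of the demag alone. What is shaped like the bearing but black or turquoise is not meant.

How it is judged:
By the outcome, as a careful person would: the job done as asked, in the order asked, and still so for the second after the job is handed in, while the arm keeps its last pose, push and grip.
It also fails if it takes over 64 s, if anything falls off the work surface, if the arm or the gripper's body presses on something with over 40 N, if the wrist force passes 120 N, or if a joint passes its speed limit or range.

### The arm

A 6-joint arm with a two-finger parallel gripper is mounted at the origin on the work surface. World frame = base frame: x ahead of the robot, y to its left, z up, the work surface at z = 0. Lengths are in m, angles in rad, forces in N, time in s.
With the tool pointing down it reaches from about 0.225 to 0.875 m from the base axis. Payload 3.4 kg.
Tool frame: the origin (TCP) lies at the very end of the fingers, on their centre line; the grasp point (between the pads) lies 19 mm behind it (manip.tcp_to_grasp is the distance from the TCP to the grasp point, in m); z points along the fingers, y is the line along which they close (so a half turn about z gives the same grasp; the last joint's range is limited). The gripper opens to 85 mm and grips with 20 to 120 N. Pads are 22 mm wide; open, the fingers measure 114 mm over their backs; the gripper's body (76 mm by 85 mm) begins 54 mm behind the grasp point. The pads swing forward as they close: fully open they stand 13 mm farther back than shut.
Start: joints at [-1.282, 0.276, 1.505, -0, 1.361, -0.121], TCP at [0.229, -0.527, 0.231] pointing down, gripper open.
Joint ranges: [-2.89, 2.89], [-0.75, 2.08], [0.22, 2.7], [-1.18, 4.32], [0.11, 2.71], [-2.7, 2.7]. Speed limits (rad/s): [2.57, 2.57, 3.14, 3.14, 3.14, 3.14].

### API

Orientations are given as a unit quaternion [w, x, y, z].
In Python, from rig import status, get_image, job, manip gives the robot as it stands.
- The arm moves only by the tool apply_moves, never from a script. Its arguments are lists of equal length, an entry for each row: "xyz": the shift along the tool's x, y, z each as a share of 0.3 m, from -1 to 1, a list of three; "rot": the turn, a rotation vector about the tool's x, y, z each as a share of 60 degrees, from -1 to 1, a list of three; "hand": the opening, from -1 (shut) to 1 (fully open). A call has 1 to 8 rows; each row shifts and turns the commanded pose from where the row before left it, along the tool's axes as they then stand; what a row does not reach is not made up. A row lasts 1/8 s, in which the tool goes at most 62.5 mm and 10.7 degrees, less where a joint would pass 70% of its speed; a pose out of reach is approached as far as the arm can. A call with a number of a shift or a turn outside -1 to 1 is refused whole. A call with a gripper value outside its range is refused whole. The fingers move at their own pace and stop on an object; "force" is the grip in N (left out, the last holds). Time passes only in rows, so rows that do not move let the fingers close. It gives the time, the measured TCP pose, the force, the opening and the grip force at its end, in the units of the state.
- status.get_state(): the state, without advancing time (a new reading comes with each control period).
- get_image(name): name is "scene" or "top" or "wrist"; returns a dict with "pixels" (420x560x3 uint8, red, green, blue), "fovy" (degrees; the focal length in pixels is half the picture's height over the tangent of half this angle, whatever the lens; pixels are square), "cx", "cy" (the principal point, pixels), "origin" and "orientation" of the camera in the world; the wrist camera has in their place "tool_from_camera" (4x4, takes a point from camera to tool coordinates, whose origin is the TCP and whose axes are the flange's). Camera axes: x right, y down, z forward; pixel columns grow to the right and rows downward; lengths in m; the calibration is good to about 2 mm. The wrist camera is an equidistant fisheye: a pixel r from the principal point sees the ray r / f radians off the axis. A picture is of the moment at which its call begins: read the wrist's pose just before it. There is no depth.
- job.sign_off(): hands the job in; it is judged then, once.
The state is a dict: "clock": time; "qpos": joint angles; "qd": joint speeds; "effort": joint torques, N m; "position": TCP position; "ee_rot": TCP orientation; "contact_force": force on the tool from outside, world axes, zero at the start; "moment": the same for the moment, N m; "width": finger opening in m; "gripper_force": force on a finger pad.
Only numpy, scipy, OpenCV 4.12 (cv2) and the standard library are available. Lean on these libraries where they do the work, as an engineer would, in place of code of your own. Each camera call takes 0.05 s, during which the arm holds its last target. There are 200 camera calls.

## Working session

There is one attempt and no reset: what is moved stays moved. The work goes in short steps, Python scripts to look and compute and a tool call to move; the robot and the scene stay as the last step left them, time stands still between calls to the robot, and variables do not carry over. Pictures are saved under pics/ and viewed, at most 10 in all, crops included, and the job is handed in when it is done.

Besides the shell and the picture viewer there is one more tool, called after "Request:" by a JSON object that holds its "name" and its "arguments", one argument or row to a line. apply_moves: Moves the arm, as the interface text tells. Its arguments: {"type":"object","properties":{"xyz":{"type":"array","items":{"type":"array","items":{"type":"number","minimum":-1,"maximum":1}}},"rot":{"type":"array","items":{"type":"array","items":{"type":"number","minimum":-1,"maximum":1}}},"hand":{"type":"array","items":{"type":"number"}},"force":{"type":"number"}},"required":["xyz","rot","hand"]}

```bash
mkdir -p pics; cat > h.py <<'E'
import numpy as np,cv2
from scipy.spatial.transform import Rotation as R
from rig import status,get_image,job,manip
def rot(q): return R.from_quat(np.r_[q[1:],q[0]]).as_matrix()
def ray(im,uv,st=None):
    f=im["pixels"].shape[0]/2/np.tan(np.radians(im["fovy"])/2)
    a=(np.array(uv,float)-[im["cx"],im["cy"]])/f
    if "origin" in im:
        d=np.r_[a,1]; d/=np.linalg.norm(d); return np.array(im["origin"]),rot(im["orientation"])@d
    r=np.hypot(*a); d=np.r_[a/r*np.sin(r) if r>0 else a,np.cos(r)]
    T=np.array(im["tool_from_camera"]);Q=rot(st["ee_rot"])
    return np.array(st["position"])+Q@T[:3,3],Q@T[:3,:3]@d
def plane(o,d,z): return o+d*(z-o[2])/d[2]
def cross(rs):
    A=sum(np.eye(3)-np.outer(d,d) for o,d in rs);b=sum((np.eye(3)-np.outer(d,d))@o for o,d in rs)
    p=np.linalg.solve(A,b); return p,[round(1000*np.linalg.norm(np.cross(p-o,d)),1) for o,d in rs]
def blobs(im,lo,hi,amin=15):
    h=cv2.cvtColor(im["pixels"],cv2.COLOR_RGB2HSV);m=cv2.inRange(h,np.array(lo),np.array(hi))
    n,l,s,c=cv2.connectedComponentsWithStats(m)
    return [(c[i].round(1).tolist(),s[i].tolist()) for i in range(1,n) if s[i,4]>=amin]
def save(n,p): cv2.imwrite(f"pics/{n}.png",cv2.cvtColor(p,cv2.COLOR_RGB2BGR))
E
python3 - <<'E'
from h import *
C={'red':((0,150,80),(6,255,255)),'red2':((174,150,80),(180,255,255)),'yel':((24,150,120),(33,255,255)),'grn':((45,120,60),(85,255,255)),'orange':((8,170,120),(20,255,255))}
st=status.get_state();print(st)
for n in("scene","top","wrist"):
    im=get_image(n);save(n,im["pixels"]);np.save(n+".npy",im,allow_pickle=True)
    print(n,im["fovy"],im["cx"],im["cy"],im.get("origin"))
    for k,(a,b) in C.items(): print(k,blobs(im,a,b))
E
```

```text
{'clock': 0.0, 'qpos': array([-1.28197601e+00,  2.76614845e-01,  1.50615596e+00,  1.13160177e-05,
        1.36070843e+00, -1.21013883e-01]), 'qd': array([ 0.00057255, -0.00017487,  0.0007739 , -0.00065125,  0.00129859,
        0.00169713]), 'effort': array([-2.59512208e-04, -4.16775084e+01, -2.45800138e+01, -2.51852071e-04,
        1.09458243e-02, -5.25949044e-07]), 'position': array([ 0.22894915, -0.52686373,  0.23041931]), 'ee_rot': array([-9.40437358e-04,  9.79077663e-01,  2.03484744e-01, -7.35393815e-05]), 'contact_force': array([-0.10355368, -0.04558347,  0.60814079]), 'moment': array([-0.00686796, -0.02050317, -0.02150982]), 'gripper_force': 0.0, 'width': 0.08529665301902761}
scene 49.64534187171779 281.92998763841666 208.39422297102132 [1.06160863 0.48906659 1.02757284]
red [([50.6, 42.4], [0, 0, 101, 92, 6446]), ([300.9, 7.8], [266, 0, 56, 25, 655]), ([486.5, 29.8], [355, 0, 205, 90, 9952]), ([205.0, 146.1], [200, 142, 11, 9, 71])]
red2 []
yel [([347.5, 164.8], [340, 161, 14, 9, 46]), ([411.0, 179.9], [406, 174, 10, 14, 61]), ([336.0, 210.7], [329, 205, 13, 13, 55])]
grn [([280.2, 172.1], [275, 168, 12, 10, 58]), ([253.7, 310.4], [241, 305, 25, 9, 69])]
orange []
top 42.6885291283357 286.19019770884347 211.92027506241453 [0.46018299 0.07047218 1.24949275]
red [([423.8, 222.3], [416, 215, 16, 15, 188])]
red2 []
yel [([223.2, 224.6], [220, 212, 7, 23, 86]), ([251.2, 291.9], [247, 280, 9, 23, 92]), ([174.9, 317.7], [172, 305, 8, 25, 99])]
grn [([257.1, 129.9], [242, 121, 27, 13, 61])]
orange []
wrist 65.70646984690485 273.8938681554165 209.7836213239851 None
red [([546.4, 182.1], [521, 106, 39, 176, 3776]), ([1.3, 364.8], [0, 361, 5, 9, 27]), ([82.4, 414.7], [77, 409, 13, 11, 87])]
red2 []
yel []
grn []
orange []
```

View pics/scene.png

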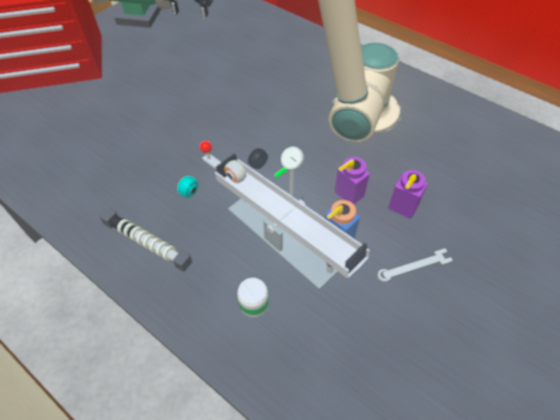

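View pics/top.png

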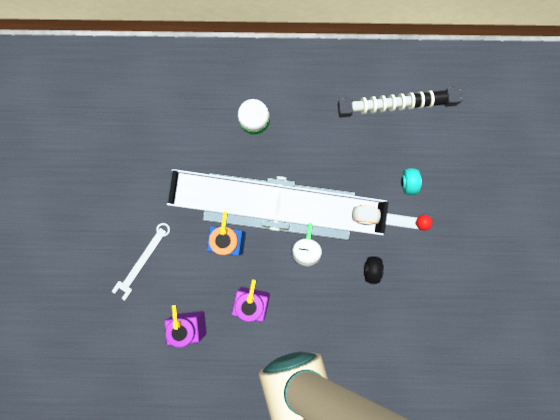

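The scene view shows the chute with its knob at (205,146), the bearing at (235,170), the blue demagnetiser's yellow pointer at (336,211) and the gauge's green pointer at (280,172). In the top view these are at (424,222), (367,215), (223,225) and (309,232).

- **Look-alikes:** purple demags at top (251,303) and (181,330), the black bearing at (374,270), and the turquoise bearing at (412,181).
- **Choice:** the blue housing, the steel and orange bearing in the chute, and the only small red ball at (424,222).

```bash
python3 - <<'E'
from h import *
t=np.load("top.npy",allow_pickle=True).item();s=np.load("scene.npy",allow_pickle=True).item()
a=cv2.resize(t["pixels"][160:260,160:440],None,fx=2.8,fy=2.8,interpolation=cv2.INTER_CUBIC)
b=cv2.resize(s["pixels"][130:280,190:380],None,fx=2,fy=2,interpolation=cv2.INTER_CUBIC)
c=np.zeros((a.shape[0]+b.shape[0],a.shape[1],3),np.uint8);c[:a.shape[0]]=a;c[a.shape[0]:,:b.shape[1]]=b;save("crop1",c)
k,e=cross([ray(t,(423.8,222.3)),ray(s,(205,146.1))]);print("knob",k,e)
for n,im in(("t",t),("s",s)):
    for nm,lo,hi in(("grn",(35,60,60),(90,255,255)),("yel",(20,120,100),(35,255,255)),("bear",(5,40,90),(20,170,255)),("blue",(100,120,60),(120,255,255))):
        print(n,nm,blobs(im,lo,hi))
# end stops: dark blobs
for n,im in(("t",t),("s",s)): print(n,'dark',blobs(im,(0,0,0),(180,255,40),40))
E
```

```text
knob [ 0.51341488 -0.21490975  0.10675987] [np.float64(0.9), np.float64(0.9)]
t grn [([256.9, 128.4], [240, 113, 30, 22, 127]), ([411.4, 181.1], [402, 168, 20, 27, 457]), ([308.9, 230.8], [306, 223, 7, 16, 78]), ([288.7, 361.9], [263, 352, 53, 21, 592]), ([292.1, 385.5], [284, 370, 31, 44, 118])]
t yel [([223.2, 224.9], [219, 212, 8, 24, 110]), ([251.2, 291.8], [247, 279, 9, 25, 112]), ([175.2, 317.7], [172, 305, 9, 25, 122])]
t bear [([20.5, 19.0], [0, 18, 43, 2, 44]), ([86.1, 19.7], [56, 19, 67, 3, 91]), ([277.5, 28.6], [0, 20, 560, 16, 3592]), ([419.7, 23.8], [388, 23, 70, 3, 83]), ([499.7, 24.7], [470, 24, 66, 2, 87]), ([358.0, 220.5], [354, 220, 9, 2, 16]), ([223.0, 241.6], [209, 226, 28, 30, 437])]
t blue [([211.3, 228.9], [209, 226, 8, 9, 31]), ([239.1, 242.4], [230, 229, 15, 27, 204]), ([208.5, 247.9], [207, 243, 6, 9, 29])]
s grn [([135.8, 6.1], [118, 0, 37, 16, 401]), ([378.5, 55.4], [362, 44, 36, 24, 695]), ([349.3, 120.9], [333, 110, 36, 25, 585]), ([280.0, 172.3], [274, 167, 14, 12, 89]), ([186.7, 185.9], [177, 176, 21, 22, 334]), ([254.2, 309.3], [239, 300, 30, 15, 164])]
s yel [([347.7, 165.3], [339, 161, 15, 10, 68]), ([411.2, 180.0], [406, 174, 11, 15, 75]), ([336.3, 211.1], [328, 205, 15, 13, 92])]
s bear [([98.9, 5.5], [87, 0, 26, 15, 229]), ([322.6, 11.0], [318, 0, 12, 28, 134]), ([458.5, 56.7], [346, 0, 214, 107, 3233]), ([331.0, 10.5], [326, 6, 9, 12, 27]), ([230.9, 173.5], [224, 167, 14, 15, 62]), ([343.6, 211.3], [331, 200, 25, 23, 330]), ([36.3, 381.1], [0, 340, 74, 80, 330])]
s blue [([349.4, 223.7], [339, 215, 20, 16, 89])]
t dark [([441.4, 101.9], [434, 99, 16, 7, 68]), ([174.1, 187.6], [170, 172, 8, 31, 62]), ([380.3, 217.2], [375, 202, 10, 30, 131]), ([372.8, 269.9], [364, 257, 19, 26, 313])]
s dark []
```

View pics/crop1.png

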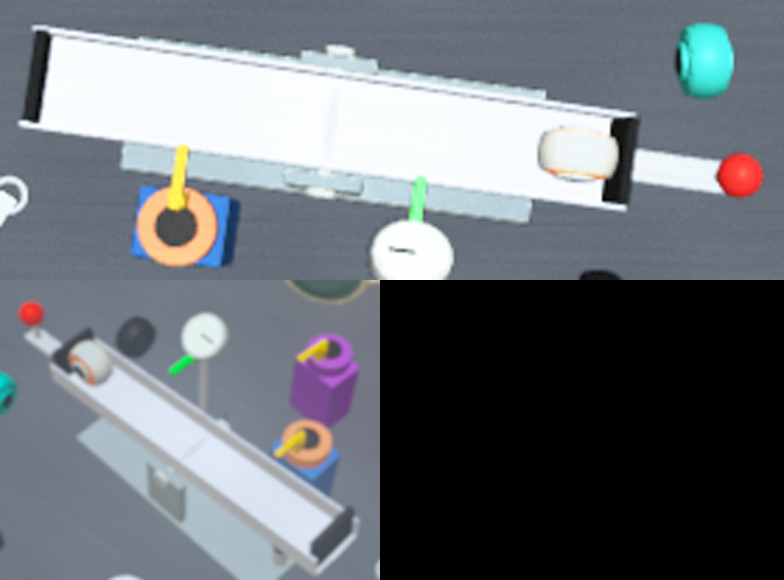

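The crop confirms the red ball on the chute arm, the steel and orange bearing against the knob-end stop, the yellow pointer on the blue housing, and the green pointer on the gauge.

```bash
python3 - <<'E'
from h import *
t=np.load("top.npy",allow_pickle=True).item();s=np.load("scene.npy",allow_pickle=True).item()
k,_=cross([ray(t,(423.8,222.3)),ray(s,(205,146.1))])
L=plane(*ray(t,(174.0,187.3)),.172);Rr=plane(*ray(t,(381.5,217)),.121)
y=(L-k)[:2];y/=np.linalg.norm(y);y2=(L-Rr)[:2];y2/=np.linalg.norm(y2)
print("L",L,"R",Rr,"yaw",np.degrees(np.arctan2(-y[0],y[1])),np.degrees(np.arctan2(-y2[0],y2[1])))
H=k[:2]+y*(.310*np.cos(.12)+.052*np.sin(.12))
print("hinge",H,"L dist",(L[:2]-H)@y,"R dist",(Rr[:2]-H)@y)
for nm,a,b in(("green",(308.9,230.8),(280.0,172.2)),("yellow",(223.2,224.8),(336.2,211))):
    p,e=cross([ray(t,a),ray(s,b)]);q=plane(*ray(t,a),.153);q2=plane(*ray(s,b),.153)
    print(nm,p,e,"s:",(p[:2]-H)@y,(q[:2]-H)@y,(q2[:2]-H)@y)
# bearing
for im,uv in((t,(366,214.5)),(s,(235,170))):
    p=plane(*ray(im,uv),.09+.035-.022);print("bear",(p[:2]-H)@y)
# tool target
st=status.get_state();Q=rot(st["ee_rot"]);d=np.r_[k[:2],.0]-np.r_[st["position"][:2],0]
print("shift tool",Q.T@d,"tool y ang",np.degrees(np.arctan2(Q[1,1],Q[0,1])))
np.savez("fr.npz",H=H,y=y,k=k)
E
```

```text
L [0.5736479  0.30498431 0.172     ] R [ 0.52215576 -0.12198501  0.121     ] yaw -6.6086165061249735 -6.876612721330572
hinge [0.54955155 0.09699961] L dist 0.209375908129981 R dist -0.22068245617324878
green [0.49041931 0.03096341 0.15521023] [np.float64(0.5), np.float64(0.5)] s: -0.07240274603297182 -0.07211824811070386 -0.0740914137310728
yellow [0.49992728 0.20675241 0.15210927] [np.float64(0.3), np.float64(0.3)] s: 0.1033124627412638 0.102996666010598 0.10385438671648783
bear -0.19020455629770153
bear -0.1941661740244293
shift tool [ 3.85257295e-01 -1.72955221e-01  2.85849115e-04] tool y ang -66.52130312295154
```

Request:
{"name": "apply_moves", "arguments": {
  "xyz": [
    [0.1605,-0.072,0],
    [0.1605,-0.072,0],
    [0.1605,-0.072,0],
    [0.1605,-0.072,0],
    [0.1605,-0.072,0],
    [0.1605,-0.072,0],
    [0.1605,-0.072,0],
    [0.1605,-0.072,0]
  ],
  "rot": [
    [0,0,0],
    [0,0,0],
    [0,0,0],
    [0,0,0],
    [0,0,0],
    [0,0,0],
    [0,0,0],
    [0,0,0]
  ],
  "hand": [1,1,1,1,1,1,1,1]
}}

```text
clock: 1.15
position: [0.5144, -0.214, 0.2311]
ee_rot: [0.0, 0.979, 0.203, -0.0]
contact_force: [0.3, -0.5, -0.1]
width: 0.0852
gripper_force: 0.0
```

Request:
{"name": "apply_moves", "arguments": {
  "xyz": [
    [0,0,0],
    [0,0,0],
    [0,0,0],
    [0,0,0],
    [0,0,0],
    [0,0,0],
    [0,0,0]
  ],
  "rot": [
    [0,0,-0.166],
    [0,0,-0.166],
    [0,0,-0.166],
    [0,0,-0.166],
    [0,0,-0.166],
    [0,0,-0.166],
    [0,0,0]
  ],
  "hand": [1,1,1,1,1,1,1]
}}

```text
clock: 2.02
position: [0.5134, -0.2154, 0.231]
ee_rot: [-0.0, 0.748, 0.663, -0.0]
contact_force: [-0.1, -0.9, -0.3]
width: 0.0857
gripper_force: 0.0
```

```bash
python3 - <<'E'
from h import *
f=np.load("fr.npz");st=status.get_state();im=get_image("wrist");save("w1",im["pixels"])
B=sum((blobs(im,*c) for c in(((0,150,60),(6,255,255)),((174,150,60),(180,255,255)))),[]);print(B)
Q=rot(st["ee_rot"]);print(st["clock"],st["position"],np.degrees(np.arctan2(Q[1,1],Q[0,1])),Q[:,2])
for c,_ in B:
    p=plane(*ray(im,c,st),f["k"][2]);print(p,"tool shift",Q.T@(p-st["position"]))
s=get_image("scene");t=get_image("top");save("t2",t["pixels"]);save("s2",s["pixels"])
for i in(t,s):print([b for b in blobs(i,(0,150,80),(6,255,255)) if b[1][4]<400])
E
```

```text
[([273.9, 204.1], [255, 185, 39, 39, 1158])]
2.025 [ 0.51337002 -0.21536255  0.23099021] -6.8792275611292535 [-5.97752160e-04  2.43588296e-04 -9.99999792e-01]
[ 0.51257256 -0.21620953  0.10675987] tool shift [-0.00095755 -0.00061293  0.12423059]
[([423.8, 222.2], [416, 215, 16, 15, 190])]
[([205.1, 146.1], [201, 142, 10, 9, 71])]
```

Request:
{"name": "apply_moves", "arguments": {
  "xyz": [
    [-0.0015,-0.001,0.1],
    [0,0,0.1],
    [0,0,0.1],
    [0,0,0.1],
    [0,0,0.06],
    [0,0,0.03],
    [0,0,0],
    [0,0,0]
  ],
  "rot": [
    [0,0,0],
    [0,0,0],
    [0,0,0],
    [0,0,0],
    [0,0,0],
    [0,0,0],
    [0,0,0],
    [0,0,0]
  ],
  "hand": [1,1,1,1,1,1,1,1]
}}

```text
clock: 3.18
position: [0.5139, -0.2163, 0.0852]
ee_rot: [0.001, 0.748, 0.664, 0.0]
contact_force: [0.1, 0.3, 0.8]
width: 0.0854
gripper_force: 0.0
```

Request:
{"name": "apply_moves", "arguments": {
  "xyz": [
    [0,0,0],
    [0,0,0],
    [0,0,0],
    [0,0,0],
    [0,0,0],
    [0,0,0],
    [0,0,0],
    [0,0,0]
  ],
  "rot": [
    [0,0,0],
    [0,0,0],
    [0,0,0],
    [0,0,0],
    [0,0,0],
    [0,0,0],
    [0,0,0],
    [0,0,0]
  ],
  "hand": [-1,-1,-1,-1,-1,-1,-1,-1],
  "force": 60
}}

```text
clock: 4.18
position: [0.5132, -0.216, 0.0849]
ee_rot: [0.0, 0.748, 0.664, -0.0]
contact_force: [-1.2, 1.1, 5.9]
width: 0.031
gripper_force: 58.9
```

```bash
python3 - <<'E'
from h import *
st=status.get_state();print(st["clock"],st["position"],st["width"],st["contact_force"])
s=get_image("scene");t=get_image("top");np.save("t3.npy",t,allow_pickle=True);np.save("s3.npy",s,allow_pickle=True)
c=np.vstack([t["pixels"][150:270],s["pixels"][100:300]]);save("c3",cv2.resize(c,None,fx=1.4,fy=1.4))
E
```

```text
4.175 [ 0.51316934 -0.21595008  0.08493839] 0.030966218169382474 [-1.16624578  1.13136086  5.89644482]
```

View pics/c3.png

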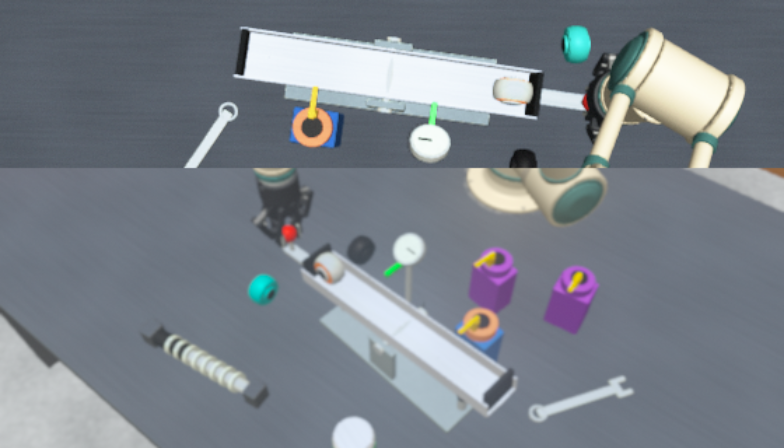

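The knob is gripped, but the 31 mm opening looks narrow for a 34 mm ball, so I'm checking the grip height close up.

```bash
python3 - <<'E'
from h import *
s=np.load("s3.npy",allow_pickle=True).item();w=get_image("wrist")
a=cv2.resize(s["pixels"][110:180,165:245],(480,420),interpolation=cv2.INTER_CUBIC);b=cv2.resize(w["pixels"],(300,225))
c=np.zeros((420,780,3),np.uint8);c[:,:480]=a;c[:225,480:]=b;save("c4",c)
print([b for b in blobs(s,(0,120,60),(8,255,255)) if b[1][4]<400])
# predicted image of ball centre at 0.107
f=210/np.tan(np.radians(s["fovy"]/2));M=rot(s["orientation"])
for p in([.5132,-.216,.1068],[.5132,-.216,.0849]):
    v=M.T@(np.array(p)-s["origin"]);print(v[:2]/v[2]*f+[s["cx"],s["cy"]])
E
```

```text
[([354.6, 3.3], [339, 0, 26, 11, 142]), ([206.0, 145.8], [202, 142, 10, 10, 76])]
[205.07675174 145.90938969]
[206.16237688 151.32279066]
```

View pics/c4.png

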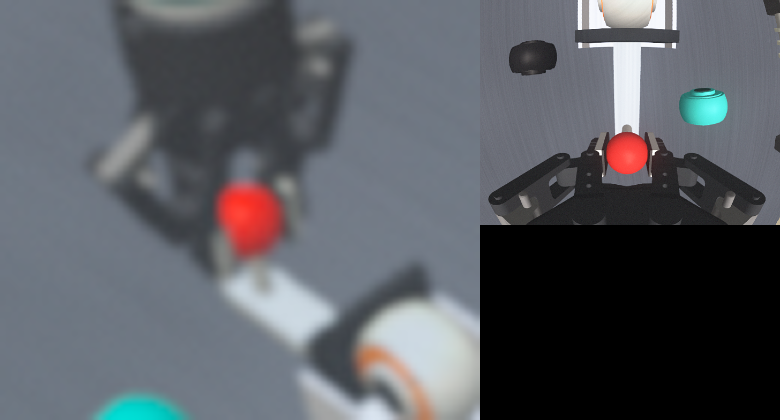

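The ball sits centred between the pads. Next I'll write the bearing tracker and the roll planner.

```bash
cat > tr.py <<'E'
from h import *
f=np.load("fr.npz");H,y=f["H"],f["y"];X=np.array([y[1],-y[0]])
Z0,Y0=.0849,0
def tilt():
    z=status.get_state()["position"][2]-.0849+.1045
    from scipy.optimize import brentq
    return brentq(lambda q:.09-.31*np.sin(q)+.052*np.cos(q)-z,-.3,.3)
def track(im,q,s0=0,it=3):
    p=im["pixels"].astype(int);warm=((p[...,0]-p[...,2])>8).astype(np.uint8)
    vv,uu=np.mgrid[:420,:560];F=210/np.tan(np.radians(im["fovy"]/2))
    D=np.stack([(uu-im["cx"])/F,(vv-im["cy"])/F,np.ones(uu.shape)],-1)@rot(im["orientation"]).T;o=np.array(im["origin"])
    def proj(s):
        z=.09+.035*np.cos(q)-s*np.sin(q); return o[:2]+D[...,:2]*((z-o[2])/D[...,2])[...,None]
    P=proj(s0)-H;S=P@y;L=P@X
    m=cv2.morphologyEx(warm*((abs(S)<.24)&(abs(L)<.045)),cv2.MORPH_OPEN,np.ones((2,2)).astype(np.uint8)).astype(np.uint8)
    n,l,st,c=cv2.connectedComponentsWithStats(m)
    if n<2:return None
    i=1+np.argmax(st[1:,4]);s=s0
    for _ in range(it):P=proj(s)-H;b=(l==i);s=(P@y)[b].mean()
    e=(P@y)[b];x=(P@X)[b]
    return round(float((e.min()+e.max())/2),4),round(float(s),4),round(float(x.mean()),4),int(st[i,4]),c[i].round(1).tolist()
def look():
    q=tilt();r=[]
    for n in("top","scene"):
        k=status.get_state()["clock"];r.append((round(k,3),n,track(get_image(n),q)))
    print("q",round(q,4),status.get_state()["position"].round(4),status.get_state()["contact_force"].round(1));[print(x) for x in r]
E
python3 - <<'E'
from tr import *
for n in("t3","s3"):print(n,track(np.load(n+".npy",allow_pickle=True).item(),.12))
# plan: rate-limited tilt sim
from scipy.integrate import solve_ivp
def sim(sched,s=-.187,v=0,dr=.014,rate=.06,T=8):
    q=.12;dt=.005;out=[]
    for t in np.arange(0,T,dt):
        tg=[a for tt,a in sched if tt<=t][-1];q+=np.clip(tg-q,-rate*dt,rate*dt)
        a=-.71*9.81*np.sin(q)
        fr=.71*9.81*dr
        if abs(v)<1e-3 and abs(a)<fr: v=0;a=0
        else: a-=fr*np.sign(v if abs(v)>1e-3 else a)+.8*v
        v+=a*dt;s=s+v*dt
        if s<-.187:s=-.187;v=max(v,0)
        out.append((t,s,v))
    return np.array(out)
for dr in(.01,.014,.018):
  for t1 in(4,4.5,5):
    o=sim([(0,-.035),(t1,0)],dr=dr);print(dr,t1,o[-1],o[:,2].max(),[round(float(np.interp(x,o[:,0],o[:,1])),3) for x in(3,3.5,4,4.5,5)])
E
```

```text
t3 (-0.1874, -0.1879, -0.0191, 57, [366.8, 222.5])
s3 (-0.1598, -0.1596, 0.0333, 89, [232.1, 174.7])
0.01 4 [7.995      0.11107277 0.        ] 0.16073206088944073 [-0.156, -0.102, -0.029, 0.047, 0.093]
0.01 4.5 [7.995      0.21357801 0.        ] 0.17896666407924322 [-0.156, -0.102, -0.029, 0.055, 0.14]
0.01 5 [7.995      0.31835985 0.        ] 0.19147094536474482 [-0.156, -0.102, -0.029, 0.055, 0.148]
0.014 4 [7.995      0.03803771 0.        ] 0.13349065801977342 [-0.164, -0.119, -0.059, 0.003, 0.035]
0.014 4.5 [7.995      0.12198565 0.        ] 0.14935580895555803 [-0.164, -0.119, -0.059, 0.012, 0.081]
0.014 5 [7.995      0.20858639 0.        ] 0.16020245939011074 [-0.164, -0.119, -0.059, 0.012, 0.089]
0.018 4 [ 7.995      -0.02237557  0.        ] 0.10676292426745515 [-0.17, -0.135, -0.087, -0.039, -0.022]
0.018 4.5 [7.995      0.04382012 0.        ] 0.12007699578738827 [-0.17, -0.135, -0.087, -0.03, 0.024]
0.018 5 [7.995      0.11275084 0.        ] 0.1291487138963749 [-0.17, -0.135, -0.087, -0.03, 0.032]
```

Request:
{"name": "apply_moves", "arguments": {
  "xyz": [
    [0.001,0,-0.0155],
    [0.0012,0,-0.0155],
    [0.0012,0,-0.0155],
    [0.0013,0,-0.0155],
    [0.002,0,-0.0155],
    [0.002,0,-0.0155],
    [0.0023,0,-0.0155],
    [0.0025,0,-0.0155]
  ],
  "rot": [
    [0,0,0],
    [0,0,0],
    [0,0,0],
    [0,0,0],
    [0,0,0],
    [0,0,0],
    [0,0,0],
    [0,0,0]
  ],
  "hand": [-1,-1,-1,-1,-1,-1,-1,-1]
}}

```text
clock: 5.32
position: [0.5136, -0.212, 0.1218]
ee_rot: [0.0, 0.748, 0.664, -0.0]
contact_force: [0.8, -1.7, -6.1]
width: 0.0313
gripper_force: 59.8
```

```bash
python3 - <<'E'
from tr import *
st=status.get_state();t=get_image("top");np.save("t5.npy",t,allow_pickle=True);print(track(t,tilt()),st["width"])
s=get_image("scene");np.save("s5.npy",s,allow_pickle=True)
print([b for b in blobs(s,(0,120,60),(8,255,255)) if b[1][4]<400])
print(tilt(),st["position"],st["contact_force"])
F=210/np.tan(np.radians(s["fovy"]/2));M=rot(s["orientation"])
for q in(.02,0,-.02):
    p=np.r_[H+y*(-.31*np.cos(q)-.052*np.sin(q)),.09-.31*np.sin(q)+.052*np.cos(q)];v=M.T@(p-s["origin"]);print(q,v[:2]/v[2]*F+[s["cx"],s["cy"]])
a=cv2.resize(t["pixels"][160:260,160:440],None,fx=2.8,fy=2.8);b=cv2.resize(s["pixels"][120:270,190:380],None,fx=2,fy=2)
c=np.zeros((580,784,3),np.uint8);c[:280]=a;c[280:,:380]=b;save("c5",c)
E
```

```text
(-0.1881, -0.1883, -0.0162, 52, [365.7, 221.6]) 0.03131337962645727
[([360.0, 4.4], [339, 0, 34, 14, 243]), ([205.1, 137.1], [201, 133, 10, 11, 80])]
0.0009808522201250885 [ 0.51362615 -0.21202374  0.12182625] [ 0.78464383 -1.66573334 -6.13087286]
0.02 [204.5376782  139.29929713]
0 [204.44704276 137.86199454]
-0.02 [204.3861823  136.44088797]
```

View pics/c5.png

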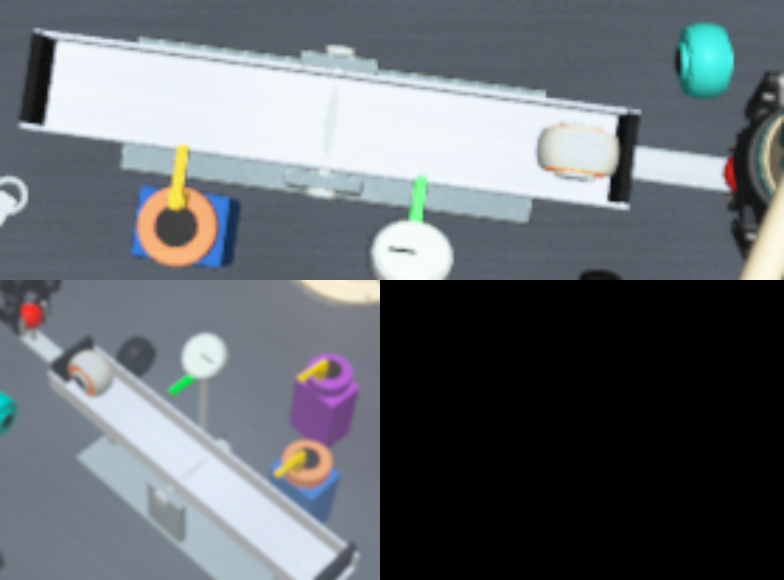

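The chute is level and moves with the knob; the bearing is still at the stop, at crop pixel (578,150). I'm now tilting gently towards the demag.

Request:
{"name": "apply_moves", "arguments": {
  "xyz": [
    [0.0022,0,-0.012],
    [0.0022,0,-0.012],
    [0.0022,0,-0.012],
    [0,0,0],
    [0,0,0],
    [0,0,0],
    [0,0,0],
    [0,0,0]
  ],
  "rot": [
    [0,0,0],
    [0,0,0],
    [0,0,0],
    [0,0,0],
    [0,0,0],
    [0,0,0],
    [0,0,0],
    [0,0,0]
  ],
  "hand": [-1,-1,-1,-1,-1,-1,-1,-1]
}}

```text
clock: 6.42
position: [0.5139, -0.2096, 0.1322]
ee_rot: [-0.0, 0.747, 0.664, 0.0]
contact_force: [-0.1, 0.1, -6.6]
width: 0.0309
gripper_force: 59.9
```

```bash
python3 - <<'E'
from tr import *
look()
E
```

```text
q -0.0316 [ 0.5139 -0.2096  0.1322] [ 0.5  0.2 -5.4]
(6.425, 'top', (-0.1612, -0.1617, -0.0156, 54, [352.8, 219.8]))
(6.475, 'scene', (-0.1587, -0.1581, 0.0077, 81, [240.8, 175.4]))
```

Request:
{"name": "apply_moves", "arguments": {
  "xyz": [
    [0,0,0],
    [0,0,0],
    [0,0,0],
    [0,0,0],
    [0,0,0],
    [0,0,0]
  ],
  "rot": [
    [0,0,0],
    [0,0,0],
    [0,0,0],
    [0,0,0],
    [0,0,0],
    [0,0,0]
  ],
  "hand": [-1,-1,-1,-1,-1,-1]
}}

```text
clock: 7.28
position: [0.5139, -0.2096, 0.1323]
ee_rot: [-0.0, 0.748, 0.664, 0.0]
contact_force: [1.1, 1.2, -5.2]
width: 0.0313
gripper_force: 59.9
```

```bash
python3 - <<'E'
from tr import *
look();print(track(get_image("top"),tilt()),status.get_state()["clock"])
E
```

```text
q -0.032 [ 0.5139 -0.2096  0.1323] [ 1.1  2.5 -4.6]
(7.275, 'top', (-0.0932, -0.0929, -0.0153, 52, [320.3, 215.4]))
(7.325, 'scene', (-0.0855, -0.0855, 0.0101, 86, [259.4, 191.1]))
(-0.0836, -0.084, -0.0152, 56, [316.2, 214.8]) 7.425
```

Request:
{"name": "apply_moves", "arguments": {
  "xyz": [
    [0,0,0],
    [0,0,0],
    [0,0,0],
    [0,0,0],
    [0,0,0],
    [0,0,0]
  ],
  "rot": [
    [0,0,0],
    [0,0,0],
    [0,0,0],
    [0,0,0],
    [0,0,0],
    [0,0,0]
  ],
  "hand": [-1,-1,-1,-1,-1,-1]
}}

```text
clock: 8.18
position: [0.5139, -0.2096, 0.1323]
ee_rot: [-0.0, 0.748, 0.664, 0.0]
contact_force: [0.8, 4.4, -5.4]
width: 0.0314
gripper_force: 59.9
```

```bash
python3 - <<'E'
from tr import *
q=tilt()
for i in range(2):print(status.get_state()["clock"],track(get_image("top"),q))
print(q)
E
```

```text
8.175 (0.0031, 0.0037, -0.0153, 49, [274.7, 209.4])
8.225 (0.0084, 0.0084, -0.0153, 51, [272.5, 209.1])
-0.03195607267649099
```

Request:
{"name": "apply_moves", "arguments": {
  "xyz": [
    [0,0,0],
    [-0.0022,0,0.011],
    [-0.0022,0,0.011],
    [-0.0022,0,0.011],
    [0,0,0],
    [0,0,0]
  ],
  "rot": [
    [0,0,0],
    [0,0,0],
    [0,0,0],
    [0,0,0],
    [0,0,0],
    [0,0,0]
  ],
  "hand": [-1,-1,-1,-1,-1,-1]
}}

```text
clock: 9.02
position: [0.5137, -0.2114, 0.1225]
ee_rot: [-0.0, 0.748, 0.664, 0.0]
contact_force: [1.3, 4.7, -3.6]
width: 0.0313
gripper_force: 60.0
```

```bash
python3 - <<'E'
from tr import *
q=tilt()
for i in range(3):print(status.get_state()["clock"],track(get_image("top"),q))
print(q)
E
```

```text
9.025 (0.0836, 0.0831, -0.0148, 47, [237.3, 204.4])
9.075 (0.0858, 0.086, -0.0149, 53, [235.9, 204.2])
9.125 (0.0879, 0.0877, -0.0148, 53, [235.1, 204.1])
-0.00020277623673172103
```

Request:
{"name": "apply_moves", "arguments": {
  "xyz": [
    [0.0003,0,-0.0055],
    [0,0,0],
    [0,0,0],
    [0,0,0],
    [0,0,0],
    [0,0,0]
  ],
  "rot": [
    [0,0,0],
    [0,0,0],
    [0,0,0],
    [0,0,0],
    [0,0,0],
    [0,0,0]
  ],
  "hand": [-1,-1,-1,-1,-1,-1]
}}

```text
clock: 9.93
position: [0.5137, -0.2111, 0.1242]
ee_rot: [-0.0, 0.748, 0.664, 0.0]
contact_force: [1.9, 5.3, -4.2]
width: 0.0312
gripper_force: 60.0
```

```bash
python3 - <<'E'
from tr import *
q=tilt()
for i in range(3):
    c=status.get_state()["clock"];t=get_image("top");print(c,track(t,q))
print(q);s=get_image("scene");print(track(s,q))
np.save("t6.npy",t,allow_pickle=True);np.save("s6.npy",s,allow_pickle=True)
a=cv2.resize(t["pixels"][165:265,185:285],(500,500),interpolation=cv2.INTER_CUBIC);save("c6",a)
E
```

```text
9.925 (0.0889, 0.0888, -0.0149, 53, [234.6, 204.0])
9.975 (0.0889, 0.0884, -0.0149, 54, [234.7, 204.0])
10.025 (0.0889, 0.0888, -0.0149, 53, [234.6, 204.0])
-0.0057740269064102895
(0.0953, 0.0965, 0.0142, 101, [311.5, 234.7])
```

View pics/c6.png

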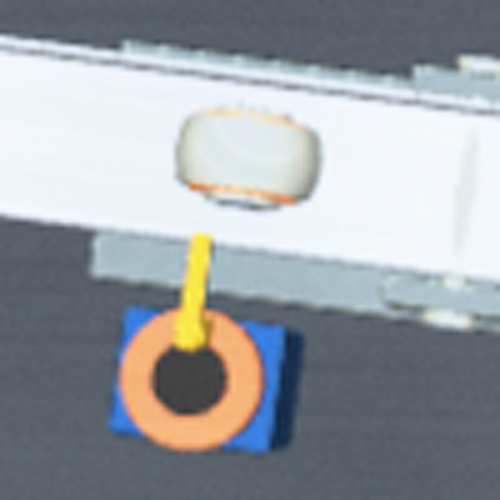

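Bearing at rest at s ≈ 0.089 in stand y (crop pixel (250,158)). The extended pointer line is at about (212,158), so it needs roughly 14 mm more and I'll give it a short tilt pulse.

Request:
{"name": "apply_moves", "arguments": {
  "xyz": [
    [0.002,0,-0.0125],
    [0.002,0,-0.0125],
    [0,0,0],
    [0,0,0],
    [-0.002,0,0.0125],
    [-0.002,0,0.0125],
    [0,0,0],
    [0,0,0]
  ],
  "rot": [
    [0,0,0],
    [0,0,0],
    [0,0,0],
    [0,0,0],
    [0,0,0],
    [0,0,0],
    [0,0,0],
    [0,0,0]
  ],
  "hand": [-1,-1,-1,-1,-1,-1,-1,-1]
}}

```text
clock: 11.12
position: [0.5137, -0.2111, 0.1241]
ee_rot: [-0.0, 0.748, 0.664, 0.0]
contact_force: [1.8, 5.5, -3.1]
width: 0.0312
gripper_force: 60.1
```

```bash
cat >> tr.py <<'E'
def look2(n=3):
    q=tilt()
    for i in range(n):
        c=status.get_state()["clock"];t=get_image("top");print(round(c,3),track(t,q))
    # silhouette centre: warm-ish/darker than white floor
    print("q",round(q,4));return t
E
python3 - <<'E'
from tr import *
look2()
E
```

```text
11.125 (0.1059, 0.1051, -0.0147, 53, [226.9, 202.9])
11.175 (0.1059, 0.1054, -0.0148, 53, [226.7, 203.0])
11.225 (0.1059, 0.1054, -0.0148, 53, [226.7, 203.0])
q -0.0055
```

```bash
python3 - <<'E'
from tr import *
q=tilt();t=get_image("top");s=get_image("scene")
p=t["pixels"].astype(int);m=((p[...,0]-p[...,2])>-4)|(p.max(-1)<215)
o=np.array(t["origin"])
def s_of(u,v,z,im=t):
    P=plane(*ray(im,(u,v)),z)[:2]-H;return P@y,P@X
pts=[(u,v) for v in range(170,225) for u in range(190,270) if m[v,u]]
z=.125-.105*np.sin(q)
S=np.array([s_of(u,v,z) for u,v in pts]);k=(abs(S[:,1])<.012)&(abs(S[:,0]-.105)<.05)
e=S[k][:,0];print("silhouette",e.min(),e.max(),(e.min()+e.max())/2,k.sum(),S[k].mean(0))
for im,lo in((t,0),(s,0)):
    for c,st in blobs(im,(20,120,100),(35,255,255)):print(c,[x.round(4) for x in s_of(*c,.153,im)])
a=cv2.resize(t["pixels"][165:265,185:285],(500,500),interpolation=cv2.INTER_CUBIC);b=cv2.resize(s["pixels"][180:260,285:385],(300,240),interpolation=cv2.INTER_CUBIC)
c=np.zeros((500,800,3),np.uint8);c[:,:500]=a;c[:240,500:]=b;save("c7",c)
E
```

```text
silhouette 0.07733942130237069 0.13924129750184988 0.10829035940211029 154 [ 0.10458069 -0.00167634]
[223.3, 224.7] [np.float64(0.1028), np.float64(-0.0615)]
[251.2, 291.9] [np.float64(0.0282), np.float64(-0.1892)]
[175.2, 317.6] [np.float64(0.1738), np.float64(-0.2603)]
[347.7, 165.3] [np.float64(0.0314), np.float64(-0.1894)]
[411.2, 180.0] [np.float64(0.1736), np.float64(-0.2635)]
[336.3, 211.1] [np.float64(0.1042), np.float64(-0.0615)]
```

View pics/c7.png

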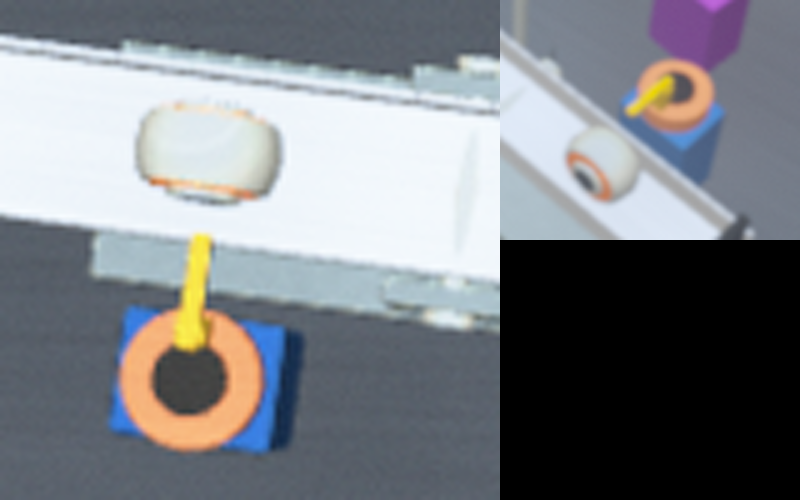

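```bash
cat >> tr.py <<'E'
def sil(t,q,s0):
    p=t["pixels"].astype(float);z=.125-s0*np.sin(q);out=[]
    # sub-pixel: sample lane profiles of (R-B) along s
    F=210/np.tan(np.radians(t["fovy"]/2));M=rot(t["orientation"])
    ss=np.arange(s0-.06,s0+.06,.0005);d=p[...,0]-p[...,2]
    for L in np.arange(-.010,.0101,.002):
        W=np.c_[H+ss[:,None]*y+L*X,np.full(len(ss),z)];v=(W-np.array(t["origin"]))@M
        uv=(v[:,:2]/v[:,2:]*F+[t["cx"],t["cy"]]).astype(np.float32)
        g=cv2.remap(d.astype(np.float32),uv[:,0].copy(),uv[:,1].copy(),cv2.INTER_LINEAR).ravel()
        th=(np.percentile(g,90)+np.percentile(g,10))/2;k=ss[g>th];out.append(((k.min()+k.max())/2,k.max()-k.min()))
    return np.median(out,0).round(4)
E
python3 - <<'E'
from tr import *
print("start",sil(np.load("t5.npy",allow_pickle=True).item(),0,-.187))
print("t6",sil(np.load("t6.npy",allow_pickle=True).item(),-.005,.089))
q=tilt();print("now",sil(get_image("top"),q,.105))
t=np.load("t3.npy",allow_pickle=True).item();print("t3",sil(t,.12,-.19))
E
```

```text
start [-0.192   0.0685]
t6 [0.0923 0.058 ]
now [0.109  0.0585]
t3 [-0.1892  0.0675]
```

```bash
python3 - <<'E'
from tr import *
t=get_image("top");s=get_image("scene")
for z in(.1255,):
  for im,uv in((t,(226.3,195)),(s,(318.7,234.7))):
    P=plane(*ray(im,uv),z)[:2]-H;print(P@y,P@X)
p,e=cross([ray(t,(226.3,195)),ray(s,(318.7,234.7))]);print((p[:2]-H)@y,(p[:2]-H)@X,p[2],e)
# scene silhouette by warm relative to floor/lip
c=s["pixels"][215:255,295:345].astype(int);d=c[...,0]-c[...,2]
m=(d>-6).astype(np.uint8);n,l,st,ce=cv2.connectedComponentsWithStats(m);print([(st[i].tolist(),ce[i].round(1)) for i in range(1,n) if st[i,4]>30])
print("\n".join("".join("#" if v>2 else("+" if v>-8 else ".") for v in r) for r in d))
E
```

```text
0.10856306699548501 0.0017216019144645745
0.10859411977389556 0.0022090061601698296
0.10851522521703096 0.0018553192854176166 0.12500213092958234 [np.float64(0.1), np.float64(0.1)]
[([11, 0, 39, 33, 346], array([26.4, 19.6])), ([31, 0, 19, 9, 123], array([41.9,  3.2])), ([0, 21, 22, 19, 67], array([10.1, 30.8]))]
.............+++++..............+#################
..............+++++............+##################
...............+++++...........+##################
.................+++++..........##################
..................+++++...............############
...................+++++...............###########
....................+++++...............##########
....................+++++++..............#########
...................+++++++++...............+######
..................+++....++++.....................
................++++........++....................
...............+++...........+++..................
..............+++.............+++.................
..............++...............+++................
.............+++...............++++...............
............+####+..
[... 554 characters left out ...]
........+######++++++...........+++++
...+++++.............+#######+++++............++++
.....++++..........+++#######++++..............+++
......+++++........+#########++..................+
.......+++++........#########+....................
........+++++........#######......................
.........+++++.........+##+.......................
..........++++++..................................
............+++++.................................
.............+++++................................
..............+++++...............................
...............+++++..............................
................+++++.............................
..................++++............................
```

Both views agree: the bearing is at s = 0.1085 and the pointer at 0.103, so I'll nudge it back about 5 mm.

Request:
{"name": "apply_moves", "arguments": {
  "xyz": [
    [-0.0025,0,0.0165],
    [-0.0025,0,0.0165],
    [0,0,0],
    [0.002,0,-0.0137],
    [0.002,0,-0.0137],
    [0,0,0],
    [0,0,0]
  ],
  "rot": [
    [0,0,0],
    [0,0,0],
    [0,0,0],
    [0,0,0],
    [0,0,0],
    [0,0,0],
    [0,0,0]
  ],
  "hand": [-1,-1,-1,-1,-1,-1,-1]
}}

```text
clock: 12.4
position: [0.5137, -0.2114, 0.1226]
ee_rot: [-0.0, 0.748, 0.664, 0.0]
contact_force: [1.2, 5.7, -3.8]
width: 0.0315
gripper_force: 60.1
```

```bash
python3 - <<'E'
from tr import *
t=look2(2);print(sil(t,tilt(),.104));print(status.get_state()["position"])
E
```

```text
12.4 (0.0952, 0.0945, -0.015, 56, [231.9, 203.7])
12.45 (0.0952, 0.0943, -0.015, 57, [231.9, 203.8])
q -0.0006
[0.0973 0.0585]
[ 0.51370036 -0.21140496  0.12253661]
```

Request:
{"name": "apply_moves", "arguments": {
  "xyz": [
    [0.0024,0,-0.0147],
    [0.0024,0,-0.0147],
    [0,0,0],
    [-0.0022,0,0.0135],
    [-0.0022,0,0.0135],
    [0,0,0],
    [0,0,0]
  ],
  "rot": [
    [0,0,0],
    [0,0,0],
    [0,0,0],
    [0,0,0],
    [0,0,0],
    [0,0,0],
    [0,0,0]
  ],
  "hand": [-1,-1,-1,-1,-1,-1,-1]
}}

```text
clock: 13.38
position: [0.5137, -0.2113, 0.1232]
ee_rot: [-0.0, 0.748, 0.664, 0.0]
contact_force: [0.8, 6.0, -4.2]
width: 0.0312
gripper_force: 60.1
```

```bash
python3 - <<'E'
from tr import *
t=look2(2);print(sil(t,tilt(),.104));print(status.get_state()["position"])
E
```

```text
13.375 (0.1059, 0.1061, -0.0148, 53, [226.4, 202.9])
13.425 (0.1059, 0.1054, -0.0147, 55, [226.7, 202.9])
q -0.0025
[0.1083 0.058 ]
[ 0.51368708 -0.21132833  0.12320614]
```

Request:
{"name": "apply_moves", "arguments": {
  "xyz": [
    [-0.0025,0,0.0163],
    [-0.0025,0,0.0163],
    [0.0023,0,-0.015],
    [0.0023,0,-0.015],
    [0,0,0],
    [0,0,0]
  ],
  "rot": [
    [0,0,0],
    [0,0,0],
    [0,0,0],
    [0,0,0],
    [0,0,0],
    [0,0,0]
  ],
  "hand": [-1,-1,-1,-1,-1,-1]
}}

```text
clock: 14.22
position: [0.5137, -0.2114, 0.1225]
ee_rot: [-0.0, 0.748, 0.664, 0.0]
contact_force: [2.7, 6.0, -3.1]
width: 0.0316
gripper_force: 60.2
```

```bash
python3 - <<'E'
from tr import *
t=look2(2);print(sil(t,tilt(),.104));print(status.get_state()["position"])
E
```

```text
14.225 (0.0985, 0.0989, -0.0149, 49, [229.8, 203.4])
14.275 (0.0985, 0.0989, -0.0149, 49, [229.8, 203.4])
q -0.0004
[0.1005 0.0585]
[ 0.51366762 -0.21144373  0.1225027 ]
```

Now about 2.5 mm from the pointer centre, within its 8 mm width, and at rest. Holding here for 3.5 s.

Request:
{"name": "apply_moves", "arguments": {
  "xyz": [
    [0,0,0],
    [0,0,0],
    [0,0,0],
    [0,0,0],
    [0,0,0],
    [0,0,0],
    [0,0,0],
    [0,0,0]
  ],
  "rot": [
    [0,0,0],
    [0,0,0],
    [0,0,0],
    [0,0,0],
    [0,0,0],
    [0,0,0],
    [0,0,0],
    [0,0,0]
  ],
  "hand": [-1,-1,-1,-1,-1,-1,-1,-1]
}}

```text
clock: 15.32
position: [0.5137, -0.2115, 0.1225]
ee_rot: [-0.0, 0.748, 0.664, 0.0]
contact_force: [2.0, 5.6, -4.0]
width: 0.0309
gripper_force: 60.2
```

Request:
{"name": "apply_moves", "arguments": {
  "xyz": [
    [0,0,0],
    [0,0,0],
    [0,0,0],
    [0,0,0],
    [0,0,0],
    [0,0,0],
    [0,0,0],
    [0,0,0]
  ],
  "rot": [
    [0,0,0],
    [0,0,0],
    [0,0,0],
    [0,0,0],
    [0,0,0],
    [0,0,0],
    [0,0,0],
    [0,0,0]
  ],
  "hand": [-1,-1,-1,-1,-1,-1,-1,-1]
}}

```text
clock: 16.32
position: [0.5137, -0.2114, 0.1225]
ee_rot: [-0.0, 0.748, 0.664, 0.0]
contact_force: [1.3, 5.0, -3.8]
width: 0.0311
gripper_force: 60.2
```

Request:
{"name": "apply_moves", "arguments": {
  "xyz": [
    [0,0,0],
    [0,0,0],
    [0,0,0],
    [0,0,0],
    [0,0,0],
    [0,0,0],
    [0,0,0],
    [0,0,0]
  ],
  "rot": [
    [0,0,0],
    [0,0,0],
    [0,0,0],
    [0,0,0],
    [0,0,0],
    [0,0,0],
    [0,0,0],
    [0,0,0]
  ],
  "hand": [-1,-1,-1,-1,-1,-1,-1,-1]
}}

```text
clock: 17.32
position: [0.5137, -0.2114, 0.1225]
ee_rot: [-0.0, 0.748, 0.664, 0.0]
contact_force: [0.3, 4.6, -3.1]
width: 0.0316
gripper_force: 60.2
```

Request:
{"name": "apply_moves", "arguments": {
  "xyz": [
    [0,0,0],
    [0,0,0],
    [0,0,0],
    [0,0,0]
  ],
  "rot": [
    [0,0,0],
    [0,0,0],
    [0,0,0],
    [0,0,0]
  ],
  "hand": [-1,-1,-1,-1]
}}

```text
clock: 17.82
position: [0.5137, -0.2114, 0.1225]
ee_rot: [-0.0, 0.748, 0.664, 0.0]
contact_force: [1.5, 5.5, -3.7]
width: 0.0312
gripper_force: 60.2
```

```bash
python3 - <<'E'
from tr import *
t=look2(1);print(sil(t,tilt(),.104));print(status.get_state()["position"])
E
```

```text
17.825 (0.0985, 0.0989, -0.0149, 49, [229.8, 203.4])
q -0.0002
[0.1005 0.0585]
[ 0.51369283 -0.21143016  0.12247476]
```

It stayed still for over 3.5 s. Rolling to the green pointer now.

Request:
{"name": "apply_moves", "arguments": {
  "xyz": [
    [-0.0018,0,0.011],
    [-0.0018,0,0.011],
    [-0.0015,0,0.011],
    [0,0,0],
    [0,0,0],
    [0,0,0],
    [0,0,0],
    [0,0,0]
  ],
  "rot": [
    [0,0,0],
    [0,0,0],
    [0,0,0],
    [0,0,0],
    [0,0,0],
    [0,0,0],
    [0,0,0],
    [0,0,0]
  ],
  "hand": [-1,-1,-1,-1,-1,-1,-1,-1]
}}

```text
clock: 18.88
position: [0.5135, -0.2129, 0.1126]
ee_rot: [-0.0, 0.748, 0.664, 0.0]
contact_force: [1.3, 5.4, -3.5]
width: 0.0314
gripper_force: 60.2
```

```bash
python3 - <<'E'
from tr import *
t=look2(2)
E
```

```text
18.875 (0.0669, 0.0669, -0.0147, 48, [245.0, 205.4])
18.925 (0.0625, 0.063, -0.0148, 50, [246.8, 205.6])
q 0.0316
```

Request:
{"name": "apply_moves", "arguments": {
  "xyz": [
    [0,0,0],
    [0,0,0],
    [0,0,0],
    [0,0,0]
  ],
  "rot": [
    [0,0,0],
    [0,0,0],
    [0,0,0],
    [0,0,0]
  ],
  "hand": [-1,-1,-1,-1]
}}

```text
clock: 19.48
position: [0.5135, -0.2129, 0.1125]
ee_rot: [-0.0, 0.748, 0.664, 0.0]
contact_force: [2.0, 5.8, -4.1]
width: 0.0313
gripper_force: 60.2
```

```bash
python3 - <<'E'
from tr import *
t=look2(2)
E
```

```text
19.475 (0.0126, 0.0124, -0.0152, 54, [270.6, 208.9])
19.525 (0.0078, 0.0056, -0.0144, 59, [273.9, 208.9])
q 0.0318
```

Request:
{"name": "apply_moves", "arguments": {
  "xyz": [
    [0,0,0],
    [0,0,0],
    [0.0018,0,-0.011],
    [0.0018,0,-0.011],
    [0.0015,0,-0.011],
    [0,0,0],
    [0,0,0]
  ],
  "rot": [
    [0,0,0],
    [0,0,0],
    [0,0,0],
    [0,0,0],
    [0,0,0],
    [0,0,0],
    [0,0,0]
  ],
  "hand": [-1,-1,-1,-1,-1,-1,-1]
}}

```text
clock: 20.45
position: [0.5137, -0.2114, 0.1222]
ee_rot: [-0.0, 0.748, 0.664, 0.0]
contact_force: [1.3, 6.0, -6.0]
width: 0.0312
gripper_force: 60.1
```

```bash
python3 - <<'E'
from tr import *
t=look2(2);print(sil(t,tilt(),-.073))
E
```

```text
20.45 (-0.0815, -0.0826, -0.0157, 58, [315.5, 214.9])
20.5 (-0.0846, -0.0846, -0.0156, 51, [316.5, 215.0])
q 0.0006
[-0.0815  0.0585]
```

Request:
{"name": "apply_moves", "arguments": {
  "xyz": [
    [0,0,-0.005],
    [0,0,0],
    [0,0,0],
    [0,0,0]
  ],
  "rot": [
    [0,0,0],
    [0,0,0],
    [0,0,0],
    [0,0,0]
  ],
  "hand": [-1,-1,-1,-1]
}}

```text
clock: 21.05
position: [0.5137, -0.2112, 0.1236]
ee_rot: [-0.001, 0.748, 0.664, 0.001]
contact_force: [1.2, 5.8, -5.7]
width: 0.031
gripper_force: 60.1
```

```bash
python3 - <<'E'
from tr import *
t=look2(2);print(sil(t,tilt(),-.085));s=get_image("scene")
c=cv2.resize(t["pixels"][170:260,270:350],(400,450),interpolation=cv2.INTER_CUBIC);d=cv2.resize(s["pixels"][145:225,235:315],(400,400),interpolation=cv2.INTER_CUBIC)
o=np.zeros((450,800,3),np.uint8);o[:,:400]=c;o[:400,400:]=d;save("c8",o)
E
```

```text
21.05 (-0.091, -0.0903, -0.0158, 52, [319.2, 215.4])
21.1 (-0.0919, -0.0916, -0.0156, 55, [319.8, 215.4])
q -0.0037
[-0.0882  0.058 ]
```

View pics/c8.png

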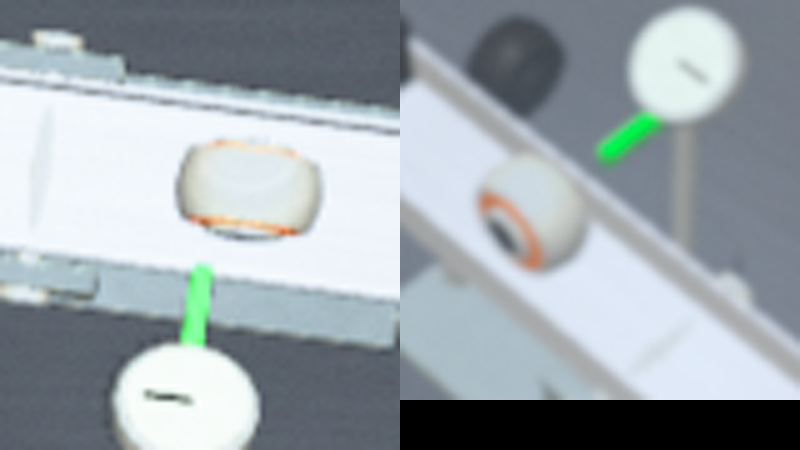

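The bearing is at about s = -0.0885 (top crop (249,188)), past the green pointer (line at about (210,188)) by roughly 15 mm. I'll repeat the pulse that worked earlier.

Request:
{"name": "apply_moves", "arguments": {
  "xyz": [
    [0.002,0,-0.0125],
    [0.002,0,-0.0125],
    [0,0,0],
    [0,0,0],
    [-0.002,0,0.0125],
    [-0.002,0,0.0125],
    [0,0,0],
    [0,0,0]
  ],
  "rot": [
    [0,0,0],
    [0,0,0],
    [0,0,0],
    [0,0,0],
    [0,0,0],
    [0,0,0],
    [0,0,0],
    [0,0,0]
  ],
  "hand": [-1,-1,-1,-1,-1,-1,-1,-1]
}}

```text
clock: 22.2
position: [0.5137, -0.2113, 0.1235]
ee_rot: [-0.001, 0.748, 0.664, 0.001]
contact_force: [0.7, 6.1, -4.6]
width: 0.0312
gripper_force: 60.1
```

```bash
python3 - <<'E'
from tr import *
t=look2(2);print(sil(t,tilt(),-.075))
E
```

```text
22.2 (-0.0741, -0.0746, -0.0156, 49, [311.7, 214.4])
22.25 (-0.0741, -0.0745, -0.0156, 47, [311.7, 214.4])
q -0.0036
[-0.0702  0.058 ]
```

Request:
{"name": "apply_moves", "arguments": {
  "xyz": [
    [0,0,0],
    [0,0,0],
    [0,0,0],
    [0,0,0],
    [0,0,0],
    [0,0,0],
    [0,0,0],
    [0,0,0]
  ],
  "rot": [
    [0,0,0],
    [0,0,0],
    [0,0,0],
    [0,0,0],
    [0,0,0],
    [0,0,0],
    [0,0,0],
    [0,0,0]
  ],
  "hand": [-1,-1,-1,-1,-1,-1,-1,-1]
}}

```text
clock: 23.3
position: [0.5137, -0.2112, 0.1236]
ee_rot: [-0.001, 0.748, 0.664, 0.001]
contact_force: [1.7, 6.8, -5.3]
width: 0.031
gripper_force: 60.1
```

```bash
python3 - <<'E'
from tr import *
t=look2(1);print(sil(t,tilt(),-.07));s=get_image("scene");np.save("t9.npy",t,allow_pickle=True)
c=cv2.resize(t["pixels"][170:260,270:350],(400,450),interpolation=cv2.INTER_CUBIC);d=cv2.resize(s["pixels"][145:225,235:315],(400,400),interpolation=cv2.INTER_CUBIC)
o=np.zeros((450,800,3),np.uint8);o[:,:400]=c;o[:400,400:]=d;save("c9",o)
E
```

```text
23.3 (-0.0741, -0.0739, -0.0157, 49, [311.4, 214.4])
q -0.0037
[-0.0702  0.058 ]
```

View pics/c9.png

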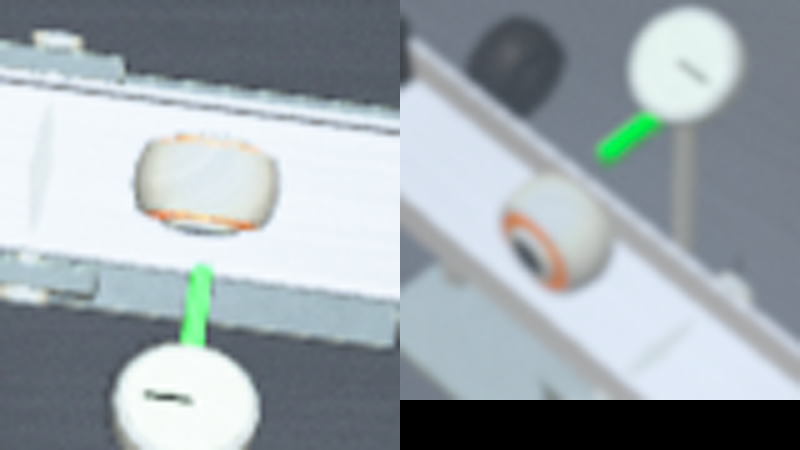

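The bearing sits at top crop (207,184) with the pointer line at about (212,184), so it is within about 2 mm and at rest. Holding, then handing in.

Request:
{"name": "apply_moves", "arguments": {
  "xyz": [
    [0,0,0],
    [0,0,0],
    [0,0,0],
    [0,0,0],
    [0,0,0],
    [0,0,0],
    [0,0,0],
    [0,0,0]
  ],
  "rot": [
    [0,0,0],
    [0,0,0],
    [0,0,0],
    [0,0,0],
    [0,0,0],
    [0,0,0],
    [0,0,0],
    [0,0,0]
  ],
  "hand": [-1,-1,-1,-1,-1,-1,-1,-1]
}}

```text
clock: 24.4
position: [0.5137, -0.2112, 0.1236]
ee_rot: [-0.001, 0.748, 0.664, 0.001]
contact_force: [1.3, 5.9, -5.7]
width: 0.0312
gripper_force: 60.1
```

Request:
{"name": "apply_moves", "arguments": {
  "xyz": [
    [0,0,0],
    [0,0,0],
    [0,0,0],
    [0,0,0],
    [0,0,0],
    [0,0,0],
    [0,0,0],
    [0,0,0]
  ],
  "rot": [
    [0,0,0],
    [0,0,0],
    [0,0,0],
    [0,0,0],
    [0,0,0],
    [0,0,0],
    [0,0,0],
    [0,0,0]
  ],
  "hand": [-1,-1,-1,-1,-1,-1,-1,-1]
}}

```text
clock: 25.4
position: [0.5137, -0.2113, 0.1236]
ee_rot: [-0.001, 0.748, 0.664, 0.001]
contact_force: [1.7, 6.1, -5.8]
width: 0.0312
gripper_force: 60.1
```

Request:
{"name": "apply_moves", "arguments": {
  "xyz": [
    [0,0,0],
    [0,0,0],
    [0,0,0],
    [0,0,0],
    [0,0,0],
    [0,0,0],
    [0,0,0],
    [0,0,0]
  ],
  "rot": [
    [0,0,0],
    [0,0,0],
    [0,0,0],
    [0,0,0],
    [0,0,0],
    [0,0,0],
    [0,0,0],
    [0,0,0]
  ],
  "hand": [-1,-1,-1,-1,-1,-1,-1,-1]
}}

```text
clock: 26.4
position: [0.5137, -0.2112, 0.1236]
ee_rot: [-0.001, 0.748, 0.664, 0.001]
contact_force: [2.2, 6.5, -5.4]
width: 0.0314
gripper_force: 60.1
```

Request:
{"name": "apply_moves", "arguments": {
  "xyz": [
    [0,0,0],
    [0,0,0],
    [0,0,0],
    [0,0,0],
    [0,0,0],
    [0,0,0],
    [0,0,0],
    [0,0,0]
  ],
  "rot": [
    [0,0,0],
    [0,0,0],
    [0,0,0],
    [0,0,0],
    [0,0,0],
    [0,0,0],
    [0,0,0],
    [0,0,0]
  ],
  "hand": [-1,-1,-1,-1,-1,-1,-1,-1]
}}

```text
clock: 27.4
position: [0.5137, -0.2112, 0.1235]
ee_rot: [-0.001, 0.748, 0.664, 0.001]
contact_force: [2.6, 5.6, -5.9]
width: 0.0311
gripper_force: 60.1
```

```bash
python3 - <<'E'
from tr import *
t=look2(2);m=sil(t,tilt(),-.07);print(m)
if abs(m[0]+.0702)<.0015: print(job.sign_off())
E
```

```text
27.4 (-0.0741, -0.0744, -0.0155, 48, [311.7, 214.3])
27.45 (-0.0741, -0.0744, -0.0155, 48, [311.7, 214.3])
q -0.0037
[-0.0702  0.058 ]
the job is handed in; nothing more can be done
None
```

Job handed in at about 27.5 s: the bearing was held about 3.5 s within roughly 3 mm of the yellow pointer, then over 5 s within roughly 2 mm of the green pointer, where it rests with the knob still gripped.

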